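Sift the small nuts out of a mixed batch on the sifting stand

TASK

Pick up the sieve of mixed nuts by its wooden grip, carry it level and set it gently down on the rails of the sifting stand, between the guides, without spilling any nut on the way. Keeping hold of it and letting it ride on the rails, shake it side to side between the two sprung buffers at the ends: tap the left buffer firmly, then the right, and the left and the right again, feeling for each and never ramming them, and go on until every small nut has dropped into the tray below and only the large ones are left in the sieve. Then let go, leaving the sieve standing on the rails and the other things on the bench where they are.

Things in the scene. Friction and masses are not known exactly. Their poses are not given: they have to be found in the camera images.
- sieve_grip (a point): centre of the sieve's wooden grip: a bar along the sieve's x over its middle, 92 mm long, 20 mm wide (along y), 18 mm high, on two posts at x = +-41 mm. Grip it across y at its middle. The sieve's underside is 80 mm below this point, its rim 40 mm below. z is up, y is the sieve's long way and points to the robot's left at zero yaw
- sieve: the loose steel sieve, origin under its centre, axes as the grip's: an open box 82 mm (x) by 164 mm over its end pads (y), rim 40 mm high, standing on two runners along y (82 mm over their outsides). About 0.6 kg with its nuts. On the bench at the start
- sieve_plate (a point): middle of the upper face of the sieve's perforated bottom, 10 mm above its underside: square holes 27 mm in 2 lanes along y by 4, between solid webs 12 mm and 9 mm wide. At the start the nuts lie on the webs. The plate is slick (friction about 0.4): jerk or tilt the sieve and the nuts slide and drop early
- left_pad: rubber pad on the sieve's +y (left) end wall, 50x4x24 mm, origin at its centre: 80 mm from the grip along the sieve's y, 58 mm below it; its outer face is 2 mm farther out. It meets the left buffer
- right_pad: the like pad on the sieve's -y (right) end wall; it meets the right buffer
- stand: the sifting stand, fixed to the bench, 110 mm (its x) by 300 mm (its y), origin at bench height under its middle, z up, +y to the left at zero yaw. Two rails along y with a catch tray between them, 68 mm wide and 222 mm long inside, its floor 4 mm above the bench
- stand_rails (a point): middle of the stand at the height of its rails, 50 mm above the bench; axes as the stand's. With the sieve's runners on the rails its grip is 80 mm above this point. Guide cheeks along y, 88 mm apart (3 mm play on either side of the sieve), 12 mm high with flared lips (tops 66 mm above the bench), keep it straight; it slides along y on the polished rails (friction about 0.25). Press it on with well under 40 N
- left_deck (a point): middle of the stand's left end deck, 132 mm to +y of its middle, at rail height. On it a sprung buffer is clamped: dark block 40x22x40 mm, round rubber-faced plunger towards the sieve. Where along y is not measured: with the sieve at the middle of the stand, 12 to 32 mm are free between pad and plunger, left and right differing
- right_deck (a point): the like deck with the right buffer, 132 mm to -y. Either plunger gives at about 1.5 N/mm after 1.5 N of preload and has 16 mm of travel. A firm tap is a sieve pad pressed on the plunger with 6 to 15 N; over 20 N is ramming. The sieve's rub on the rails adds a few newtons to the push
- small_nut_1_centre (a point): centre of small hexagon nut 1 (plain grey steel, 19 mm over flats, 22 mm over corners, 16 mm high), in the sieve at the start; passes the holes
- small_nut_2_centre (a point): centre of small hexagon nut 2 (plain grey steel, 19 mm over flats, 22 mm over corners, 16 mm high), in the sieve at the start; passes the holes
- small_nut_3_centre (a point): centre of small hexagon nut 3 (plain grey steel, 19 mm over flats, 22 mm over corners, 16 mm high), in the sieve at the start; passes the holes
- large_nut_1_centre (a point): centre of large hexagon nut 1 (rusty steel, 30 mm over flats, 34 mm over corners, 24 mm high), in the sieve at the start; too big for the holes
- large_nut_2_centre (a point): centre of large hexagon nut 2 (rusty steel, 30 mm over flats, 34 mm over corners, 24 mm high), in the sieve at the start; too big for the holes
- oil_can: bystander: green oil can with a long spout, 68x85x176 mm, standing left of the stand; origin under its centre
- c_clamp: bystander: dark G-clamp lying flat, 108x118x13 mm, at the right rear; origin under its centre
- hardwood_block: bystander: wooden block 60x120x43 mm at the right rear; origin under its centre
- paint_brush: bystander: flat paint brush lying down, 40x202x18 mm, at the right; origin under its centre

How it is judged:
By the outcome, as a careful person would: the job done as asked, in the order asked, and still so for the second after the job is handed in, with the robot touching nothing.
It also fails if it takes over 72 s, if anything falls off the work surface, if the arm or the gripper's body presses on something with over 40 N, if the wrist force passes 120 N, or if a joint passes its speed limit or range.

ROBOT

A 7-joint arm with a two-finger parallel gripper is mounted at the origin on a cart in front of the work surface, level with it; the furniture and walls round the work are solid. World frame = base frame: x ahead of the robot, y to its left, z up, the work surface at z = 0. Lengths are in m, angles in rad, forces in N, time in s.
With the tool pointing down it reaches from about 0.4 to 0.75 m from the base axis. Payload 19.5 kg.
Tool frame: the origin (TCP) lies on the centre line of the jaws, within the pads' length; the fingertips stand 17 mm ahead of it and the grasp point (between the pads) lies 2 mm behind it (bot.tip_extent is the z of the fingertips in the tool frame, in m); z points along the fingers, y is the line along which they close (so a half turn about z gives the same grasp; the last joint's range is limited). The gripper opens to 85 mm and grips with 20 to 120 N. Pads are 22 mm wide; open, the fingers measure 114 mm over their backs; the gripper's body (76 mm by 85 mm) begins 54 mm behind the grasp point. The pads swing forward as they close: fully open they stand 13 mm farther back than shut.
Start: joints at [1.085, 0.707, -0.028, 1.485, 0.022, 0.951, -0.075], TCP at [0.247, -0.519, 0.248] pointing down, gripper open.
Joint ranges: [-2.71, 2.71], [-0.32, 2.16], [-1.57, 1.52], [0, 2.45], [-1.46, 4.6], [0, 2.02], [-2.83, 2.83]. Speed limits (rad/s): [1.89, 1.89, 2.57, 2.57, 3.01, 3.01, 3.01].

INTERFACE

Orientations are given as a unit quaternion [w, x, y, z].
In Python, from plant import observe, imaging, bot gives the robot as it stands. The module is installed in compiled form; this text tells all that it offers.
- The arm moves only by the tool arm_command, never from a script. Its argument "series" is a list of rows, each an object with "grip": the finger opening in cm, from 0 to 8.54; "dp": the shift along the tool's x, y, z in cm, a list of three; "turn": the turn, a rotation vector about the tool's x, y, z in degrees, a list of three. In form: [{"grip": grip, "dp": [dx, dy, dz], "turn": [rx, ry, rz]}, ...]. A call has exactly 8 rows; each row is the pose to reach, as a shift and turn from the pose commanded when the call began, along the tool's axes at that moment; what a row does not reach only later rows make up. A row lasts 1/10 s, in which the tool goes at most 50 mm and 8.59 degrees, less where a joint would pass 70% of its speed; a pose out of reach is approached as far as the arm can. A call with a gripper value outside its range is refused whole. The fingers move at their own pace and stop on an object; the grip force is fixed at half the most. Time passes only in rows, so rows that repeat a pose let the fingers close, or fill a call up. It gives the time, the measured TCP pose, the force, the opening and the grip force at its end, in the units of the state.
- observe(): the state, without advancing time (a new reading comes with each control period).
- imaging.camera(name): name is "side" or "top" or "wrist"; returns a dict with "img" (420x560x3 uint8, red, green, blue), "mtx" (3x3 intrinsics, pixels), "R" (3x3) and "t" (3): a world point X has camera coordinates R X + t; the wrist camera has in their place "mount" (4x4, takes a point from camera to tool coordinates, whose origin is the TCP and whose axes are the flange's). Camera axes: x right, y down, z forward; pixel columns grow to the right and rows downward; lengths in m; the calibration is good to about 2 mm. A picture is of the moment at which its call begins: read the wrist's pose just before it. There is no depth.
- bot.sign_off(): hands the job in; it is judged then, once.
Trained networks look in the newest picture that a camera, given by its name, has taken for a name from the list of things; names that differ only in an ending like _2 or _b are one class to them, and where a whole thing is asked for, a point or a joint stands for the part that bears it (a point fixed in the world has none). Each returns a list of dicts, best first, with "conf" (0 to 1); they miss things now and then, are a little off and sometimes report something else, mostly with a low value. They report only what shows in the picture. A call takes as long as a camera call.
- imaging.regions_of(name, camera): "pixels" (420x560 bool, what is visible of it) and "extent" ([left, top, width, height] in pixels, round what is visible of it).
The state is a dict: "clock": time; "joint_pos": joint angles; "dq": joint speeds; "joint_efforts": joint torques, N m; "ee_pos": TCP position; "tool_rot": TCP orientation; "contact_force": force on the tool from outside, world axes, zero at the start; "moment": the same for the moment, N m; "finger_gap": finger opening in m; "grasp_force": force on a finger pad.
Only numpy, scipy, OpenCV 4.12 (cv2) and the standard library are available. Lean on these libraries where they do the work, as an engineer would, in place of code of your own. Each camera call takes 0.05 s, during which the arm holds its last target. There are 200 camera calls.

## Working session

There is one attempt and no reset: what is moved stays moved. The work goes in short steps, Python scripts to look and compute and a tool call to move; the robot and the scene stay as the last step left them, time stands still between calls to the robot, and variables do not carry over. Pictures are saved under pics/ and viewed, at most 10 in all, crops included, and the job is handed in when it is done.

Besides the shell and the picture viewer there is one more tool, called after "Call:" by a JSON object that holds its "name" and its "arguments", one argument or row to a line. arm_command: Moves the arm, as the interface text tells. Its arguments: {"type":"object","properties":{"series":{"type":"array"}},"required":["series"]}

```bash
mkdir -p pics; ls; python3 - <<'E'
from plant import observe, imaging, bot
import cv2, numpy as np, pickle
s=observe(); print({k:np.round(v,3).tolist() for k,v in s.items()}, bot.tip_extent)
d={}
for c in ("side","top"):
    p=imaging.camera(c); d[c]=p
    cv2.imwrite(f"pics/{c}0.png",p["img"][:,:,::-1])
    for n in ("sieve","sieve_grip","stand","oil_can","left_pad","small_nut_1_centre","large_nut_1_centre"):
        try: print(c,n,[(round(r["conf"],2),r["extent"],np.round(np.argwhere(r["pixels"]).mean(0)[::-1],1).tolist()) for r in imaging.regions_of(n,c)[:4]])
        except Exception as e: print(c,n,e)
    print(np.round(p["mtx"],1).tolist(),np.round(p["R"],3).tolist(),np.round(p["t"],3).tolist())
pickle.dump(d,open("d0.pkl","wb"))
E
```

```text
pics
{'clock': 0.0, 'joint_pos': [1.085, 0.707, -0.028, 1.485, 0.022, 0.951, -0.075], 'dq': [-0.002, -0.001, 0.001, -0.0, -0.0, 0.001, -0.0], 'joint_efforts': [-0.001, -88.323, 1.234, -23.617, 0.017, 0.006, 0.0], 'ee_pos': [0.247, -0.519, 0.248], 'tool_rot': [-0.001, 0.975, 0.22, -0.0], 'contact_force': [-0.716, -0.12, -0.176], 'moment': [-0.013, -0.035, -0.016], 'grasp_force': 0.0, 'finger_gap': 0.086} 0.017
side sieve [(0.67, [242.1, 188.5, 53.6, 41.9], [270.8, 209.9])]
side sieve_grip [(0.61, [245.9, 185.1, 53.9, 47.7], [270.1, 209.9])]
side stand [(0.6, [259.3, 212.3, 100.2, 59.0], [310.0, 240.5])]
side oil_can [(0.76, [374.0, 186.5, 25.5, 35.6], [385.4, 209.0])]
side left_pad []
side small_nut_1_centre [(0.62, [263.8, 207.1, 4.0, 7.3], [266.2, 209.7])]
side large_nut_1_centre [(0.48, [252.6, 204.5, 13.2, 13.9], [257.9, 213.0])]
[[429.4, 0.0, 274.4], [0.0, 429.4, 209.9], [0.0, 0.0, 1.0]] [[0.597, 0.802, 0.018], [0.386, -0.267, -0.883], [-0.704, 0.534, -0.469]] [-0.32, -0.121, 1.646]
top sieve [(0.6, [225.1, 236.8, 61.7, 38.1], [254.4, 254.1])]
top sieve_grip [(0.64, [223.5, 233.7, 61.2, 42.2], [254.0, 255.1])]
top stand [(0.71, [200.0, 156.2, 112.2, 46.0], [257.8, 180.7])]
top oil_can [(0.97, [136.5, 164.0, 22.8, 27.7], [147.2, 177.7]), (0.24, [364.4, 188.3, 71.2, 17.2], [405.4, 195.6])]
top left_pad []
top small_nut_1_centre []
top large_nut_1_centre [(0.59, [266.2, 253.1, 8.4, 14.5], [271.0, 258.3])]
[[538.0, 0.0, 282.8], [0.0, 538.0, 205.5], [0.0, 0.0, 1.0]] [[-0.018, -1.0, 0.017], [-0.983, 0.015, -0.182], [0.182, -0.02, -0.983]] [-0.001, 0.553, 1.419]
```

```bash
python3 - <<'E'
import cv2
a=cv2.imread("pics/top0.png")[140:300,120:320]; cv2.imwrite("pics/topc.png",cv2.resize(a,(750,600),interpolation=cv2.INTER_CUBIC))
a=cv2.imread("pics/side0.png")[160:290,230:410]; cv2.imwrite("pics/sidec.png",cv2.resize(a,(792,572),interpolation=cv2.INTER_CUBIC))
E
```

```text
(no output)
```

View pics/topc.png

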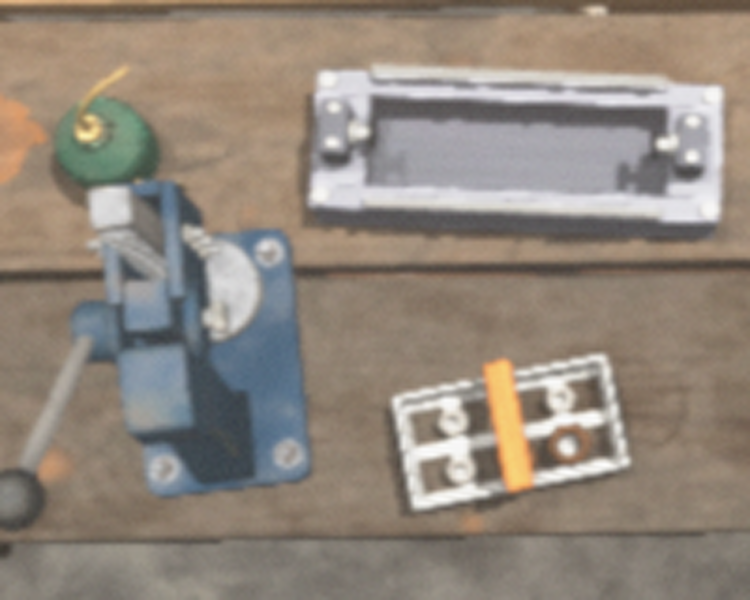

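View pics/sidec.png

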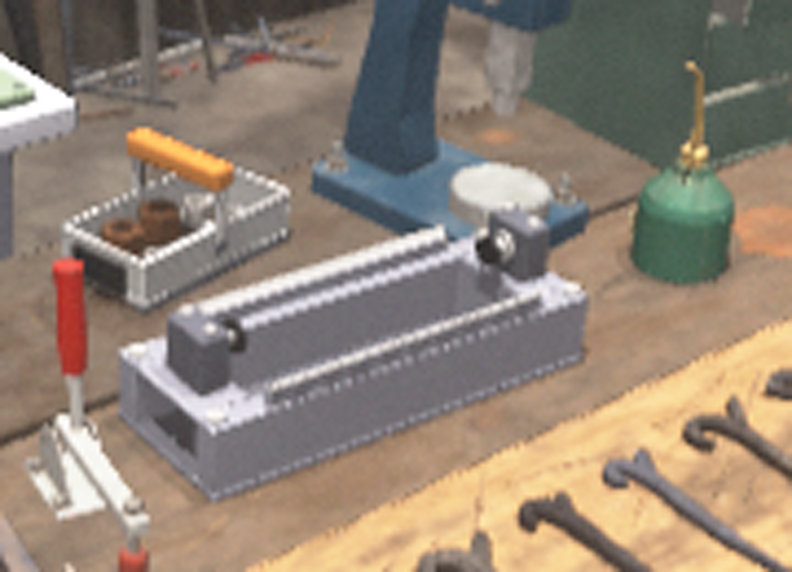

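```bash
cat > h.py <<'E'
import numpy as np, cv2
from scipy.spatial.transform import Rotation as Ro
from scipy.optimize import least_squares
def proj(p,X):
    c=np.atleast_2d(X)@p["R"].T+p["t"]; q=c@p["mtx"].T; return q[:,:2]/q[:,2:]
def ray(p,uv,z):
    d=p["R"].T@np.linalg.inv(p["mtx"])@[*uv,1]; o=-p["R"].T@p["t"]; return o+d*(z-o[2])/d[2]
def wristcam(p,s):
    w,x,y,z=s["tool_rot"]; T=np.eye(4); T[:3,:3]=Ro.from_quat([x,y,z,w]).as_matrix(); T[:3,3]=s["ee_pos"]
    C=np.linalg.inv(T@p["mount"]); return dict(mtx=p["mtx"],R=C[:3,:3],t=C[:3,3],img=p["img"])
def fit(p,loc,uv,x0):  # planar pose x,y,yaw
    loc=np.array(loc,float);uv=np.array(uv,float)
    def W(v):
        c,s=np.cos(v[2]),np.sin(v[2]); return loc@np.array([[c,s,0],[-s,c,0],[0,0,1]])+[v[0],v[1],0]
    r=least_squares(lambda v:(proj(p,W(v))-uv).ravel(),x0,loss='soft_l1'); return r.x,r.fun
E
python3 - <<'E'
import pickle; from h import *
d=pickle.load(open("d0.pkl","rb")); p=d["top"]
T=lambda l:np.array(l)/3.75+[120,140]
S=lambda l:np.array(l)/4.4+[230,160]
for n,uv in (("grip",(508,426)),): print(n,ray(p,T(uv),.089))
for uv in ((497,362),(518,490)): print(ray(p,T(uv),.089))
for uv in ((393,398),(606,355),(630,465),(412,510)): print("rim",ray(p,T(uv),.04))
for uv in ((318,70),(722,88),(718,222),(308,208)): print("stand",ray(p,T(uv),.05))
print("fit sieve",fit(p,[[.041,.08,.04],[.041,-.08,.04],[-.041,-.08,.04],[-.041,.08,.04],[.046,0,.089],[-.046,0,.089]],T([(393,398),(606,355),(630,465),(412,510),(497,362),(518,490)]),[.4,0,0]))
print("fit stand",fit(p,[[.055,.15,.05],[.055,-.15,.05],[-.055,-.15,.05],[-.055,.15,.05]],T([(318,70),(722,88),(718,222),(308,208)]),[.6,0,0]))
for a,b in (((310,.00),(0,0)),): pass
print("side deck corners",[ray(d["side"],S(u),.05).round(3) for u in ((120,352),(212,428),(585,292))])
print("drill base",[ray(p,T(u),.01).round(3) for u in ((200,235),(285,230),(308,480),(155,495))])
print("drill head",[ray(p,T(u),z).round(3) for u in ((125,350),(185,350),(90,200)) for z in (.2,.35)])
E
```

```text
grip [0.41888139 0.06430195 0.089     ]
[0.46390867 0.07162092 0.089     ]
[0.37437472 0.05775852 0.089     ]
rim [0.44512701 0.14874393 0.04      ]
rim [ 0.47399437 -0.00573638  0.04      ]
rim [ 0.39401268 -0.02161621  0.04      ]
rim [0.36451324 0.13503594 0.04      ]
stand [0.6881345 0.2036052 0.05     ]
stand [ 0.67040983 -0.09495104  0.05      ]
stand [ 0.56934247 -0.08919295  0.05      ]
stand [0.58411332 0.21000556 0.05      ]
fit sieve (array([0.41932869, 0.06428884, 0.1812818 ]), array([-0.60097959, -0.02959341,  0.46597884, -0.03850686,  0.06944121,
        0.217745  , -0.20532736, -0.02052629, -0.36774961, -0.24598954,
        0.67957819,  0.10149767]))
fit stand (array([ 0.62811344,  0.05736591, -0.05557631]), array([-0.16152292, -1.12322838,  0.13895094, -1.49722059,  0.10130479,
        1.60120767, -0.07623734,  0.92597405]))
side deck corners [array([ 0.578, -0.09 ,  0.05 ]), array([ 0.677, -0.094,  0.05 ]), array([0.692, 0.203, 0.05 ])]
drill base [array([0.573, 0.296, 0.01 ]), array([0.576, 0.232, 0.01 ]), array([0.389, 0.213, 0.01 ]), array([0.38 , 0.325, 0.01 ])]
drill head [array([0.461, 0.307, 0.2  ]), array([0.441, 0.274, 0.35 ]), array([0.461, 0.268, 0.2  ]), array([0.44, 0.24, 0.35]), array([0.561, 0.332, 0.2  ]), array([0.529, 0.296, 0.35 ])]
```

View pics/side0.png

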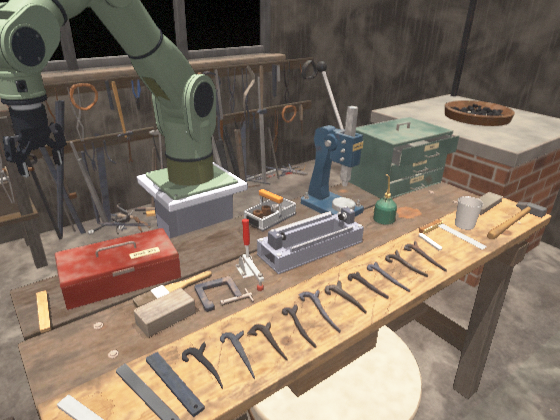

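View pics/top0.png

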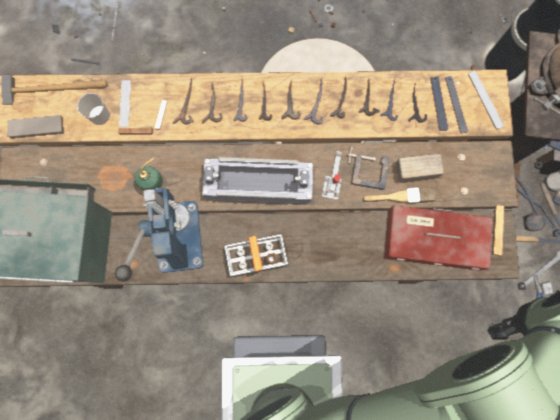

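```bash
cat >> h.py <<'E'
def goal(s,pos,yaw):
    w,x,y,z=s["tool_rot"]; R=Ro.from_quat([x,y,z,w])
    D=Ro.from_euler('z',yaw)*Ro.from_euler('x',np.pi)
    return (R.inv().apply(np.array(pos)-s["ee_pos"])*100).round(2),np.degrees((R.inv()*D).as_rotvec()).round(2)
E
python3 - <<'E'
from h import *; from plant import observe
print(goal(observe(),[.419,.064,.25],.181))
E
```

```text
(array([ 40.59, -45.29,  -0.17]), array([-1.000e-02,  0.000e+00,  1.505e+01]))
```

Call:
{"name": "arm_command", "arguments": {
  "series": [
    {"grip": 8.5, "dp": [3, -3.3, 0], "turn": [0, 0, 1]},
    {"grip": 8.5, "dp": [6, -6.7, 0], "turn": [0, 0, 2.5]},
    {"grip": 8.5, "dp": [9, -10, 0], "turn": [0, 0, 4]},
    {"grip": 8.5, "dp": [12, -13.4, 0], "turn": [0, 0, 5]},
    {"grip": 8.5, "dp": [15, -16.7, 0], "turn": [0, 0, 6]},
    {"grip": 8.5, "dp": [18, -20, 0], "turn": [0, 0, 7]},
    {"grip": 8.5, "dp": [21, -23.4, 0], "turn": [0, 0, 8]},
    {"grip": 8.5, "dp": [24, -26.8, 0], "turn": [0, 0, 9]}
  ]
}}

```text
clock: 1.6
ee_pos: [0.3488, -0.1725, 0.2484]
tool_rot: [0.0, 0.99, 0.142, 0.0]
contact_force: [1.8, 0.3, -0.1]
finger_gap: 0.085
grasp_force: 0.0
```

Call:
{"name": "arm_command", "arguments": {
  "series": [
    {"grip": 8.5, "dp": [2.6, -3.5, 0], "turn": [0, 0, 1]},
    {"grip": 8.5, "dp": [5.1, -7, 0], "turn": [0, 0, 2]},
    {"grip": 8.5, "dp": [7.7, -10.5, 0], "turn": [0, 0, 3]},
    {"grip": 8.5, "dp": [10.2, -14, 0], "turn": [0, 0, 4]},
    {"grip": 8.5, "dp": [12.8, -17.5, 0], "turn": [0, 0, 5]},
    {"grip": 8.5, "dp": [15, -20, 0], "turn": [0, 0, 6]},
    {"grip": 8.5, "dp": [15.5, -20.5, 0], "turn": [0, 0, 6]},
    {"grip": 8.5, "dp": [15.5, -20.5, 0], "turn": [0, 0, 6]}
  ]
}}

```text
clock: 2.4
ee_pos: [0.4394, 0.0669, 0.2482]
tool_rot: [-0.0, 0.996, 0.092, -0.0]
contact_force: [-0.3, -1.4, 0.4]
finger_gap: 0.0848
grasp_force: 0.0
```

```bash
python3 - <<'E'
from h import *; from plant import observe,imaging
import pickle
s=observe(); p=imaging.camera("wrist"); c=wristcam(p,s); pickle.dump(c,open("w1.pkl","wb"))
print(s["clock"],s["ee_pos"],goal(s,[.419,.064,.25],.181),s["contact_force"])
cv2.imwrite("pics/w1.png",p["img"][:,:,::-1])
for n in ("sieve","sieve_grip","small_nut_1_centre","large_nut_1_centre","stand"):
    print(n,[(round(r["conf"],2),np.round(r["extent"]).tolist(),np.round(np.argwhere(r["pixels"]).mean(0)[::-1],1).tolist()) for r in imaging.regions_of(n,"wrist")[:4]])
print(proj(c,[[.419,.064,.089]]))
E
```

```text
2.4 [0.43935802 0.06691416 0.24817114] (array([-2.05, -0.09, -0.18]), array([-0.  ,  0.01,  0.16])) [-0.31173789 -1.43526431  0.35926006]
sieve [(0.7, [196.0, 152.0, 170.0, 110.0], [280.4, 198.5])]
sieve_grip [(0.68, [200.0, 150.0, 166.0, 111.0], [280.9, 198.4])]
small_nut_1_centre [(0.85, [230.0, 201.0, 28.0, 20.0], [242.7, 209.8])]
large_nut_1_centre [(0.76, [302.0, 194.0, 36.0, 32.0], [320.3, 209.4])]
stand [(0.94, [188.0, 2.0, 324.0, 73.0], [388.4, 26.9])]
[[282.56988387 216.13097246]]
```

View pics/w1.png

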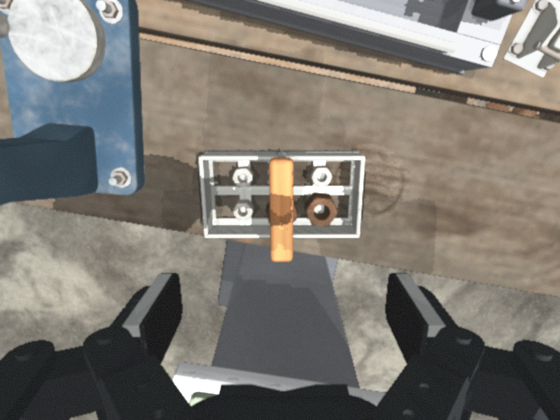

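```bash
python3 - <<'E'
from h import *; from plant import observe
import pickle
c=pickle.load(open("w1.pkl","rb"))
print("cam centre",-c["R"].T@c["t"])
x,f=fit(c,[[.041,.08,.04],[.041,-.08,.04],[-.041,-.08,.04],[-.041,.08,.04],[.046,0,.089],[-.046,0,.089]],[(199,153),(365,152),(360,238),(205,238),(281,158),(282,261)],[.42,.064,.18])
print(x,f.round(1))
print([ray(c,u,.089).round(4) for u in ((270,210),(293,210),(270.5,170),(292,170))], [ray(c,u,.04).round(4) for u in ((199,153),(365,152),(360,238),(205,238))])
s=observe()
for z in (.12,.08): print(goal(s,[x[0],x[1],z],x[2]))
E
```

```text
cam centre [0.51374526 0.08083047 0.37370229]
[0.42249501 0.06549345 0.19216924] [-2.4  2.1  1.5  1.9  1.3 -3.  -1.8 -2.   0.1 -0.3  0.   0.5]
[array([0.4224, 0.0754, 0.089 ]), array([0.426 , 0.0564, 0.089 ]), array([0.4562, 0.0809, 0.089 ]), array([0.4594, 0.0637, 0.089 ])] [array([0.4498, 0.1499, 0.04  ]), array([ 0.4795, -0.0034,  0.04  ]), array([ 0.3942, -0.0203,  0.04  ]), array([0.3652, 0.1341, 0.04  ])]
(array([-1.64, -0.31, 12.85]), array([-0.  , -0.  , -0.66]))
(array([-1.64, -0.31, 16.85]), array([-0.  , -0.  , -0.66]))
```

Call:
{"name": "arm_command", "arguments": {
  "series": [
    {"grip": 8.5, "dp": [-0.7, -0.1, 1.5], "turn": [0, 0, 0]},
    {"grip": 8.5, "dp": [-1.7, -0.29, 4], "turn": [0, 0, -0.3]},
    {"grip": 8.5, "dp": [-1.7, -0.29, 6.5], "turn": [0, 0, -0.3]},
    {"grip": 8, "dp": [-1.7, -0.29, 9], "turn": [0, 0, -0.3]},
    {"grip": 7, "dp": [-1.7, -0.29, 11.5], "turn": [0, 0, -0.3]},
    {"grip": 6, "dp": [-1.7, -0.29, 13], "turn": [0, 0, -0.3]},
    {"grip": 5, "dp": [-1.7, -0.29, 13.5], "turn": [0, 0, -0.3]},
    {"grip": 5, "dp": [-1.7, -0.29, 13.5], "turn": [0, 0, -0.3]}
  ]
}}

```text
clock: 3.5
ee_pos: [0.4219, 0.0657, 0.1132]
tool_rot: [0.0, 0.996, 0.093, -0.0]
contact_force: [-0.5, 0.3, 0.1]
finger_gap: 0.0501
grasp_force: 0.0
```

```bash
python3 - <<'E'
from h import *; from plant import observe,imaging
import pickle
s=observe(); p=imaging.camera("wrist"); c=wristcam(p,s); pickle.dump(c,open("w2.pkl","wb"))
print(s["clock"],s["ee_pos"],goal(s,[.422,.065,.078],.187),s["contact_force"],s["finger_gap"])
cv2.imwrite("pics/w2.png",p["img"][:,:,::-1])
E
```

```text
3.5 [0.42188576 0.0656943  0.11324193] (array([0.  , 0.07, 3.52]), array([-0.  ,  0.04, -0.02])) [-0.49013512  0.29330619  0.06320908] 0.050058038156027974
```

View pics/w2.png

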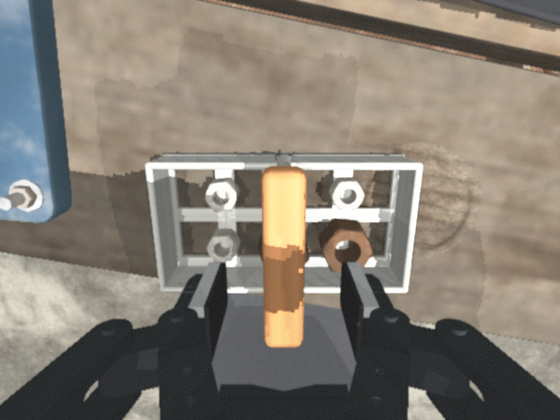

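Call:
{"name": "arm_command", "arguments": {
  "series": [
    {"grip": 4.5, "dp": [0, 0, 1.5], "turn": [0, 0, 0]},
    {"grip": 4, "dp": [0, 0, 3], "turn": [0, 0, 0]},
    {"grip": 3.4, "dp": [0, 0, 3.5], "turn": [0, 0, 0]},
    {"grip": 2.8, "dp": [0, 0, 3.5], "turn": [0, 0, 0]},
    {"grip": 2.4, "dp": [0, 0, 3.5], "turn": [0, 0, 0]},
    {"grip": 2.2, "dp": [0, 0, 3.5], "turn": [0, 0, 0]},
    {"grip": 2.0, "dp": [0, 0, 3.5], "turn": [0, 0, 0]},
    {"grip": 1.8, "dp": [0, 0, 3.5], "turn": [0, 0, 0]}
  ]
}}

```text
clock: 4.35
ee_pos: [0.4223, 0.0659, 0.079]
tool_rot: [0.0, 0.996, 0.093, 0.001]
contact_force: [-1.2, -1.9, 14.4]
finger_gap: 0.0191
grasp_force: 53.7
```

Call:
{"name": "arm_command", "arguments": {
  "series": [
    {"grip": 1.2, "dp": [0, 0, 0], "turn": [0, 0, 0]},
    {"grip": 0.6, "dp": [0, 0, 0], "turn": [0, 0, 0]},
    {"grip": 0, "dp": [0, 0, 0], "turn": [0, 0, 0]},
    {"grip": 0, "dp": [0, 0, 0], "turn": [0, 0, 0]},
    {"grip": 0, "dp": [0, 0, 0], "turn": [0, 0, 0]},
    {"grip": 0, "dp": [0, 0, 0], "turn": [0, 0, 0]},
    {"grip": 0, "dp": [0, 0, -0.05], "turn": [0, 0, 0]},
    {"grip": 0, "dp": [0, 0, -0.1], "turn": [0, 0, 0]}
  ]
}}

```text
clock: 5.15
ee_pos: [0.4219, 0.0661, 0.0794]
tool_rot: [-0.0, 0.996, 0.094, -0.0]
contact_force: [0.0, -0.6, -5.6]
finger_gap: 0.0187
grasp_force: 58.7
```

Call:
{"name": "arm_command", "arguments": {
  "series": [
    {"grip": 0, "dp": [0, 0, -0.1], "turn": [0, 0, 0]},
    {"grip": 0, "dp": [0, 0, -0.4], "turn": [0, 0, 0]},
    {"grip": 0, "dp": [0, 0, -0.9], "turn": [0, 0, 0]},
    {"grip": 0, "dp": [0, 0, -1.6], "turn": [0, 0, 0]},
    {"grip": 0, "dp": [0, 0, -2.5], "turn": [0, 0, 0]},
    {"grip": 0, "dp": [0, 0, -3.5], "turn": [0, 0, 0]},
    {"grip": 0, "dp": [0, 0, -4.6], "turn": [0, 0, 0]},
    {"grip": 0, "dp": [0, 0, -5.8], "turn": [0, 0, 0]}
  ]
}}

```text
clock: 5.95
ee_pos: [0.422, 0.0661, 0.1384]
tool_rot: [-0.0, 0.996, 0.093, 0.0]
contact_force: [-0.0, -0.0, -4.9]
finger_gap: 0.019
grasp_force: 58.8
```

Call:
{"name": "arm_command", "arguments": {
  "series": [
    {"grip": 0, "dp": [0, 0, -1.2], "turn": [0, 0, 0]},
    {"grip": 0, "dp": [0, 0, -2.3], "turn": [0, 0, 0]},
    {"grip": 0, "dp": [0, 0, -3.3], "turn": [0, 0, 0]},
    {"grip": 0, "dp": [0, 0, -4.1], "turn": [0, 0, 0]},
    {"grip": 0, "dp": [0, 0, -4.8], "turn": [0, 0, 0]},
    {"grip": 0, "dp": [0, 0, -5.3], "turn": [0, 0, 0]},
    {"grip": 0, "dp": [0, 0, -5.6], "turn": [0, 0, 0]},
    {"grip": 0, "dp": [0, 0, -5.7], "turn": [0, 0, 0]}
  ]
}}

```text
clock: 6.75
ee_pos: [0.422, 0.066, 0.1945]
tool_rot: [-0.0, 0.996, 0.093, -0.0]
contact_force: [0.2, -0.0, -4.9]
finger_gap: 0.019
grasp_force: 58.8
```

```bash
python3 - <<'E'
from h import *; from plant import observe,imaging
import pickle
s=observe(); p=imaging.camera("wrist"); c=wristcam(p,s); pickle.dump(c,open("w3.pkl","wb"))
print(s["clock"],s["ee_pos"],goal(s,[.629,.0575,.2],-.053),s["contact_force"],s["finger_gap"])
cv2.imwrite("pics/w3.png",p["img"][:,:,::-1])
for n in ("small_nut_1_centre","large_nut_1_centre"):
    print(n,[(round(r["conf"],2),np.round(r["extent"]).tolist()) for r in imaging.regions_of(n,"wrist")[:4]])
E
```

```text
6.75 [0.42201146 0.06604484 0.1944775 ] (array([20.18,  4.69, -0.55]), array([-1.000e-02,  0.000e+00,  1.376e+01])) [ 0.22588129 -0.0311549  -4.92631387] 0.018994505721077363
small_nut_1_centre [(0.72, [193.0, 253.0, 43.0, 37.0])]
large_nut_1_centre [(0.63, [321.0, 239.0, 68.0, 65.0])]
```

View pics/w3.png

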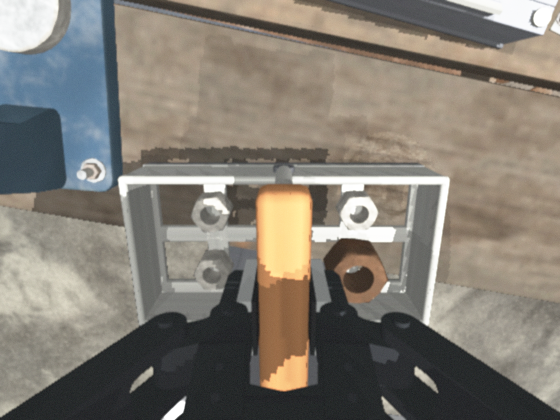

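Call:
{"name": "arm_command", "arguments": {
  "series": [
    {"grip": 0, "dp": [0.03, 0.01, 0], "turn": [0, 0, 0]},
    {"grip": 0, "dp": [0.22, 0.05, -0.05], "turn": [0, 0, 0.2]},
    {"grip": 0, "dp": [0.66, 0.15, -0.1], "turn": [0, 0, 0.7]},
    {"grip": 0, "dp": [1.4, 0.32, -0.2], "turn": [0, 0, 1.4]},
    {"grip": 0, "dp": [2.4, 0.55, -0.3], "turn": [0, 0, 2.5]},
    {"grip": 0, "dp": [3.7, 0.85, -0.4], "turn": [0, 0, 3.8]},
    {"grip": 0, "dp": [5.2, 1.2, -0.5], "turn": [0, 0, 5.3]},
    {"grip": 0, "dp": [6.75, 1.55, -0.55], "turn": [0, 0, 6.9]}
  ]
}}

```text
clock: 7.7
ee_pos: [0.4923, 0.0633, 0.1999]
tool_rot: [-0.0, 0.999, 0.033, 0.0]
contact_force: [0.3, -0.2, -6.0]
finger_gap: 0.0189
grasp_force: 58.8
```

Call:
{"name": "arm_command", "arguments": {
  "series": [
    {"grip": 0, "dp": [1.58, 0.17, 0], "turn": [0, 0, 1.6]},
    {"grip": 0, "dp": [3.1, 0.33, 0], "turn": [0, 0, 3.1]},
    {"grip": 0, "dp": [4.44, 0.47, 0], "turn": [0, 0, 4.4]},
    {"grip": 0, "dp": [5.46, 0.58, 0], "turn": [0, 0, 5.5]},
    {"grip": 0, "dp": [6.22, 0.66, 0], "turn": [0, 0, 6.2]},
    {"grip": 0, "dp": [6.67, 0.7, 0], "turn": [0, 0, 6.7]},
    {"grip": 0, "dp": [6.86, 0.73, 0], "turn": [0, 0, 6.9]},
    {"grip": 0, "dp": [6.89, 0.73, 0], "turn": [0, 0, 6.9]}
  ]
}}

```text
clock: 8.5
ee_pos: [0.5604, 0.0607, 0.1998]
tool_rot: [-0.0, 1.0, -0.027, -0.0]
contact_force: [0.4, 0.2, -5.2]
finger_gap: 0.0192
grasp_force: 58.8
```

```bash
python3 - <<'E'
from h import *; from plant import observe,imaging
import pickle
s=observe(); p=imaging.camera("wrist"); c=wristcam(p,s); pickle.dump(c,open("w4.pkl","wb"))
print(s["clock"],s["ee_pos"],goal(s,[.629,.0575,.2],-.053),s["contact_force"],s["finger_gap"])
cv2.imwrite("pics/w4.png",cv2.resize(p["img"][:300,:,::-1],(800,428)))
for n in ("stand",):
    print(n,[(round(r["conf"],2),np.round(r["extent"]).tolist()) for r in imaging.regions_of(n,"wrist")[:4]])
E
```

```text
8.5 [0.56039369 0.06065066 0.19976369] (array([ 6.87, -0.05, -0.03]), array([ 0.  ,  0.02, -0.04])) [ 0.36778362  0.24378708 -5.19919092] 0.019175642188413156
stand [(0.8, [67.0, 26.0, 427.0, 149.0]), (0.37, [116.0, 163.0, 334.0, 229.0])]
```

View pics/w4.png

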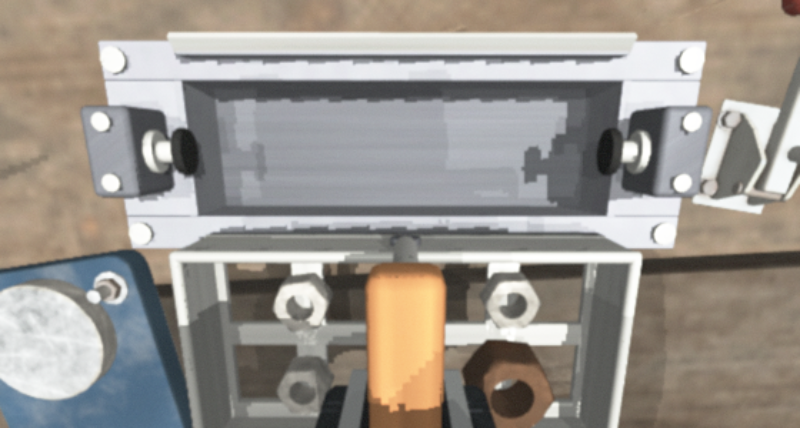

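```bash
python3 - <<'E'
from h import *; from plant import observe
import pickle
c=pickle.load(open("w4.pkl","rb")); U=lambda l:np.array(l)*.7
L=[[.055,.15,.05],[.055,-.15,.05],[-.055,-.15,.05],[-.055,.15,.05],[.034,.111,.05],[.034,-.111,.05],[-.034,-.111,.05],[-.034,.111,.05]]
P=U([(100,42),(706,42),(672,247),(130,247),(184,81),(622,80),(605,215),(197,215)])
for k in (slice(0,4),slice(4,8),slice(0,8)):
    x,f=fit(c,L[k],P[k],[.629,.057,-.05]); print(x,f.round(1))
print([ray(c,u,.05).round(4) for u in P])
t=[ray(c,u,.072) for u in U([(199,152),(597,152)])]; print("tips",t)
R=np.array([[np.cos(x[2]),np.sin(x[2])],[-np.sin(x[2]),np.cos(x[2])]])
print("tips in stand",[R@(a[:2]-x[:2]) for a in t])
print("rim",[ray(c,u,.2+.002-.04) for u in U([(171,255),(641,254)])])
s=observe(); print(goal(s,[x[0],x[1],.2],x[2]))
E
```

```text
[ 0.62706936  0.05864047 -0.05386908] [-2.7 -1.5  0.8 -0.8 -0.6  8.9  1.6  8.2]
[ 0.63012832  0.05862117 -0.05175924] [-2.7 -0.6  0.4 -0.1  0.9  0.5 -0.   0.7]
[ 0.62996477  0.05870913 -0.05233836] [-3.8 -5.7  1.2 -5.8 -0.1  5.   0.9  5.  -2.8 -0.5  0.2  0.2  0.7  0.8
 -0.1  0.8]
[array([0.689 , 0.2038, 0.05  ]), array([ 0.6734, -0.0936,  0.05  ]), array([ 0.5713, -0.0879,  0.05  ]), array([0.5869, 0.2112, 0.05  ]), array([0.6693, 0.1658, 0.05  ]), array([ 0.6583, -0.0537,  0.05  ]), array([ 0.5909, -0.0497,  0.05  ]), array([0.6024, 0.1711, 0.05  ])]
tips [array([0.63501953, 0.15566678, 0.072     ]), array([ 0.62501674, -0.03539961,  0.072     ])]
tips in stand [array([-2.44583877e-05,  9.70893116e-02]), array([-1.80073612e-05, -9.42387280e-02])]
rim [array([0.60350165, 0.13529769, 0.162     ]), array([ 0.5957663 , -0.01925189,  0.162     ])]
(array([ 6.97, -0.17, -0.02]), array([-0.01,  0.01, -0.06]))
```

Call:
{"name": "arm_command", "arguments": {
  "series": [
    {"grip": 0, "dp": [0.11, 0, 0], "turn": [0, 0, 0]},
    {"grip": 0, "dp": [0.73, -0.02, 0], "turn": [0, 0, 0]},
    {"grip": 0, "dp": [1.93, -0.05, 0], "turn": [0, 0, 0]},
    {"grip": 0, "dp": [3.5, -0.08, 0], "turn": [0, 0, 0]},
    {"grip": 0, "dp": [5.1, -0.12, 0], "turn": [0, 0, 0]},
    {"grip": 0, "dp": [6.3, -0.15, 0], "turn": [0, 0, -0.05]},
    {"grip": 0, "dp": [6.9, -0.17, 0], "turn": [0, 0, -0.05]},
    {"grip": 0, "dp": [7.0, -0.17, 0], "turn": [0, 0, -0.05]}
  ]
}}

```text
clock: 9.4
ee_pos: [0.6307, 0.0585, 0.1995]
tool_rot: [0.0, 1.0, -0.026, -0.0]
contact_force: [-0.7, -0.4, -5.3]
finger_gap: 0.019
grasp_force: 58.8
```

Call:
{"name": "arm_command", "arguments": {
  "series": [
    {"grip": 0, "dp": [0, 0, 0.1], "turn": [0, 0, 0]},
    {"grip": 0, "dp": [0, 0, 0.4], "turn": [0, 0, 0]},
    {"grip": 0, "dp": [0, 0, 0.9], "turn": [0, 0, 0]},
    {"grip": 0, "dp": [0, 0, 1.5], "turn": [0, 0, 0]},
    {"grip": 0, "dp": [0, 0, 2.1], "turn": [0, 0, 0]},
    {"grip": 0, "dp": [0, 0, 2.6], "turn": [0, 0, 0]},
    {"grip": 0, "dp": [0, 0, 2.9], "turn": [0, 0, 0]},
    {"grip": 0, "dp": [0, 0, 3.0], "turn": [0, 0, 0]}
  ]
}}

```text
clock: 10.2
ee_pos: [0.6304, 0.0587, 0.1694]
tool_rot: [-0.0, 1.0, -0.026, -0.0]
contact_force: [0.1, -0.2, -6.3]
finger_gap: 0.0189
grasp_force: 58.8
```

```bash
python3 - <<'E'
from h import *; from plant import observe,imaging
import pickle
s=observe(); p=imaging.camera("wrist"); c=wristcam(p,s); pickle.dump(c,open("w5.pkl","wb"))
print(s["clock"],s["ee_pos"],goal(s,[.63,.0587,.129],-.0523),s["contact_force"],s["finger_gap"])
cv2.imwrite("pics/w5.png",cv2.resize(p["img"][:420,:,::-1],(800,600)))
E
```

```text
10.2 [0.63036231 0.0586665  0.16943712] (array([-0.03, -0.  ,  4.04]), array([-0.  ,  0.02, -0.03])) [ 0.1154677  -0.21371664 -6.3372036 ] 0.01890619440694259
```

View pics/w5.png

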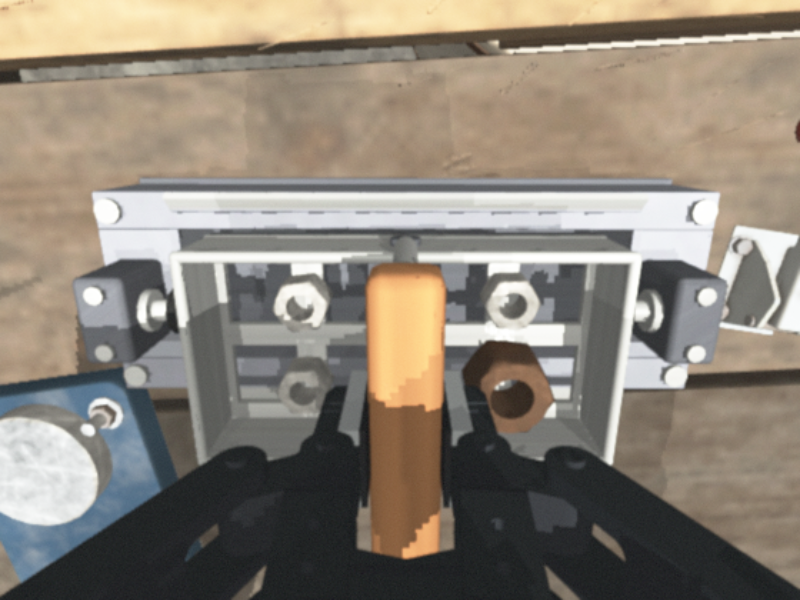

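```bash
python3 - <<'E'
from h import *; from plant import observe
import pickle
c=pickle.load(open("w5.pkl","rb")); U=lambda l:np.array(l)*.7
z=.1694
R=lambda a:np.array([[np.cos(a),np.sin(a)],[-np.sin(a),np.cos(a)]])
tool=np.array([.63036,.05867])
f=lambda uv,z,o,a:R(a)@(ray(c,uv,z)[:2]-o)
print("rim in tool",[f(u,z-.039,tool,-.052).round(4) for u in U([(173,253),(641,252)])])
print("bottom far edge",[f(u,z-.079,tool,-.052).round(4) for u in U([(204,235),(607,235)])])
print("grip far end",f(U((405,266)),z+.01,tool,-.052), "grip sides",[f(U(u),z+.01,tool,-.052).round(4) for u in ((368,300),(443,300))])
st=np.array([.63,.0587])
print("bolts",[f(u,.052,st,-.052).round(4) for u in U([(107,211),(703,211),(674,376),(136,376)])])
print("lip far",[f(u,.066,st,-.052).round(4) for u in U([(164,193),(645,193),(164,212),(645,212)])])
c4=pickle.load(open("w4.pkl","rb"))
c=c4;print("bolts4",[f(u,.052,st,-.052).round(4) for u in U([(113,60),(690,60),(663,233),(141,233)])])
print("lip4",[f(u,zz,st,-.052).round(4) for u,zz in ((U((168,34)),.066),(U((637,34)),.066),(U((400,54)),.066),(U((400,54)),.062))])
E
```

```text
rim in tool [array([0.0395, 0.0767]), array([ 0.0399, -0.0784])]
bottom far edge [array([0.0382, 0.0817]), array([ 0.0383, -0.0826])]
grip far end [ 0.04721192 -0.00027667] grip sides [array([0.0388, 0.0086]), array([ 0.0388, -0.0094])]
bolts [array([0.043, 0.142]), array([ 0.0432, -0.1424]), array([-0.0436, -0.1426]), array([-0.0438,  0.1421])]
lip far [array([0.0529, 0.107 ]), array([ 0.053, -0.107]), array([0.0445, 0.1082]), array([ 0.0446, -0.1082])]
bolts4 [array([0.0431, 0.142 ]), array([ 0.0429, -0.1423]), array([-0.0429, -0.1422]), array([-0.0428,  0.1417])]
lip4 [array([0.0521, 0.1073]), array([ 0.052 , -0.1089]), array([0.0437, 0.0004]), array([0.0442, 0.0004])]
```

Call:
{"name": "arm_command", "arguments": {
  "series": [
    {"grip": 0, "dp": [0.05, 0, 0.2], "turn": [0, 0, 0]},
    {"grip": 0, "dp": [0.05, 0, 0.7], "turn": [0, 0, 0]},
    {"grip": 0, "dp": [0.05, 0, 1.3], "turn": [0, 0, 0]},
    {"grip": 0, "dp": [0.05, 0, 1.9], "turn": [0, 0, 0]},
    {"grip": 0, "dp": [0.05, 0, 2.5], "turn": [0, 0, 0]},
    {"grip": 0, "dp": [0.05, 0, 3.0], "turn": [0, 0, 0]},
    {"grip": 0, "dp": [0.05, 0, 3.3], "turn": [0, 0, 0]},
    {"grip": 0, "dp": [0.05, 0, 3.4], "turn": [0, 0, 0]}
  ]
}}

```text
clock: 11.05
ee_pos: [0.6309, 0.0586, 0.1354]
tool_rot: [-0.0, 1.0, -0.026, -0.0]
contact_force: [-1.3, 1.5, -5.1]
finger_gap: 0.0194
grasp_force: 58.8
```

Call:
{"name": "arm_command", "arguments": {
  "series": [
    {"grip": 0, "dp": [0, 0, 0.08], "turn": [0, 0, 0]},
    {"grip": 0, "dp": [0, 0, 0.16], "turn": [0, 0, 0]},
    {"grip": 0, "dp": [0, 0, 0.24], "turn": [0, 0, 0]},
    {"grip": 0, "dp": [0, 0, 0.32], "turn": [0, 0, 0]},
    {"grip": 0, "dp": [0, 0, 0.38], "turn": [0, 0, 0]},
    {"grip": 0, "dp": [0, 0, 0.43], "turn": [0, 0, 0]},
    {"grip": 0, "dp": [0, 0, 0.46], "turn": [0, 0, 0]},
    {"grip": 0, "dp": [0, 0, 0.48], "turn": [0, 0, 0]}
  ]
}}

```text
clock: 11.85
ee_pos: [0.6309, 0.0586, 0.131]
tool_rot: [-0.0, 1.0, -0.026, -0.0]
contact_force: [0.4, 0.1, -6.0]
finger_gap: 0.0194
grasp_force: 58.8
```

Call:
{"name": "arm_command", "arguments": {
  "series": [
    {"grip": 0, "dp": [0, 0, 0.03], "turn": [0, 0, 0]},
    {"grip": 0, "dp": [0, 0, 0.06], "turn": [0, 0, 0]},
    {"grip": 0, "dp": [0, 0, 0.09], "turn": [0, 0, 0]},
    {"grip": 0, "dp": [0, 0, 0.12], "turn": [0, 0, 0]},
    {"grip": 0, "dp": [0, 0, 0.15], "turn": [0, 0, 0]},
    {"grip": 0, "dp": [0, 0, 0.18], "turn": [0, 0, 0]},
    {"grip": 0, "dp": [0, 0, 0.2], "turn": [0, 0, 0]},
    {"grip": 0, "dp": [0, 0, 0.2], "turn": [0, 0, 0]}
  ]
}}

```text
clock: 12.65
ee_pos: [0.631, 0.0586, 0.1291]
tool_rot: [-0.0, 1.0, -0.026, 0.0]
contact_force: [-1.8, 0.3, -1.0]
finger_gap: 0.0192
grasp_force: 59.3
```

Call:
{"name": "arm_command", "arguments": {
  "series": [
    {"grip": 0, "dp": [0, -0.05, 0.02], "turn": [0, 0, 0]},
    {"grip": 0, "dp": [0, -0.2, 0.03], "turn": [0, 0, 0]},
    {"grip": 0, "dp": [0, -0.4, 0.03], "turn": [0, 0, 0]},
    {"grip": 0, "dp": [0, -0.6, 0.03], "turn": [0, 0, 0]},
    {"grip": 0, "dp": [0, -0.8, 0.03], "turn": [0, 0, 0]},
    {"grip": 0, "dp": [0, -1.0, 0.03], "turn": [0, 0, 0]},
    {"grip": 0, "dp": [0, -1.1, 0.03], "turn": [0, 0, 0]},
    {"grip": 0, "dp": [0, -1.2, 0.03], "turn": [0, 0, 0]}
  ]
}}

```text
clock: 13.45
ee_pos: [0.632, 0.0704, 0.1291]
tool_rot: [0.0, 1.0, -0.026, 0.001]
contact_force: [-0.7, -4.9, 5.7]
finger_gap: 0.0186
grasp_force: 60.4
```

Call:
{"name": "arm_command", "arguments": {
  "series": [
    {"grip": 0, "dp": [0, -0.06, 0], "turn": [0, 0, 0]},
    {"grip": 0, "dp": [0, -0.12, 0], "turn": [0, 0, 0]},
    {"grip": 0, "dp": [0, -0.18, 0], "turn": [0, 0, 0]},
    {"grip": 0, "dp": [0, -0.24, 0], "turn": [0, 0, 0]},
    {"grip": 0, "dp": [0, -0.3, 0], "turn": [0, 0, 0]},
    {"grip": 0, "dp": [0, -0.36, 0], "turn": [0, 0, 0]},
    {"grip": 0, "dp": [0, -0.42, 0], "turn": [0, 0, 0]},
    {"grip": 0, "dp": [0, -0.45, 0], "turn": [0, 0, 0]}
  ]
}}

```text
clock: 14.25
ee_pos: [0.6322, 0.0749, 0.1291]
tool_rot: [0.0, 1.0, -0.026, 0.001]
contact_force: [-0.4, -5.1, 5.6]
finger_gap: 0.019
grasp_force: 60.4
```

Call:
{"name": "arm_command", "arguments": {
  "series": [
    {"grip": 0, "dp": [0, -0.05, -0.02], "turn": [0, 0, 0]},
    {"grip": 0, "dp": [0, -0.1, -0.02], "turn": [0, 0, 0]},
    {"grip": 0, "dp": [0, -0.15, -0.02], "turn": [0, 0, 0]},
    {"grip": 0, "dp": [0, -0.2, -0.02], "turn": [0, 0, 0]},
    {"grip": 0, "dp": [0, -0.24, -0.02], "turn": [0, 0, 0]},
    {"grip": 0, "dp": [0, -0.28, -0.02], "turn": [0, 0, 0]},
    {"grip": 0, "dp": [0, -0.3, -0.02], "turn": [0, 0, 0]},
    {"grip": 0, "dp": [0, -0.3, -0.02], "turn": [0, 0, 0]}
  ]
}}

```text
clock: 15.05
ee_pos: [0.6322, 0.078, 0.1291]
tool_rot: [0.0, 1.0, -0.026, 0.0]
contact_force: [-0.5, -4.6, 4.6]
finger_gap: 0.019
grasp_force: 60.4
```

Call:
{"name": "arm_command", "arguments": {
  "series": [
    {"grip": 0, "dp": [0, -0.05, 0], "turn": [0, 0, 0]},
    {"grip": 0, "dp": [0, -0.1, 0], "turn": [0, 0, 0]},
    {"grip": 0, "dp": [0, -0.15, 0], "turn": [0, 0, 0]},
    {"grip": 0, "dp": [0, -0.2, 0], "turn": [0, 0, 0]},
    {"grip": 0, "dp": [0, -0.24, 0], "turn": [0, 0, 0]},
    {"grip": 0, "dp": [0, -0.28, 0], "turn": [0, 0, 0]},
    {"grip": 0, "dp": [0, -0.3, 0], "turn": [0, 0, 0]},
    {"grip": 0, "dp": [0, -0.3, 0], "turn": [0, 0, 0]}
  ]
}}

```text
clock: 15.85
ee_pos: [0.6323, 0.0803, 0.1291]
tool_rot: [0.001, 1.0, -0.027, 0.0]
contact_force: [-1.3, -7.5, 5.5]
finger_gap: 0.0192
grasp_force: 60.4
```

```bash
python3 - <<'E'
from h import *; from plant import observe,imaging
import pickle
s=observe(); p=imaging.camera("wrist"); c=wristcam(p,s); pickle.dump(c,open("w6.pkl","wb"))
print({k:np.round(s[k],3) for k in ("clock","ee_pos","contact_force","moment")})
cv2.imwrite("pics/w6.png",cv2.resize(p["img"][:,:,::-1],(800,600)))
for n in ("left_pad","small_nut_1_centre","large_nut_1_centre"):
    print(n,[(round(r["conf"],2),np.round(r["extent"]).tolist()) for r in imaging.regions_of(n,"wrist")[:4]])
E
```

```text
{'clock': np.float64(15.85), 'ee_pos': array([0.632, 0.08 , 0.129]), 'contact_force': array([-1.29 , -7.504,  5.51 ]), 'moment': array([-1.598,  0.117,  0.019])}
left_pad []
small_nut_1_centre [(0.56, [195.0, 252.0, 43.0, 37.0]), (0.56, [191.0, 192.0, 41.0, 40.0])]
large_nut_1_centre [(0.85, [321.0, 237.0, 67.0, 66.0]), (0.54, [63.0, 130.0, 497.0, 185.0])]
```

View pics/w6.png

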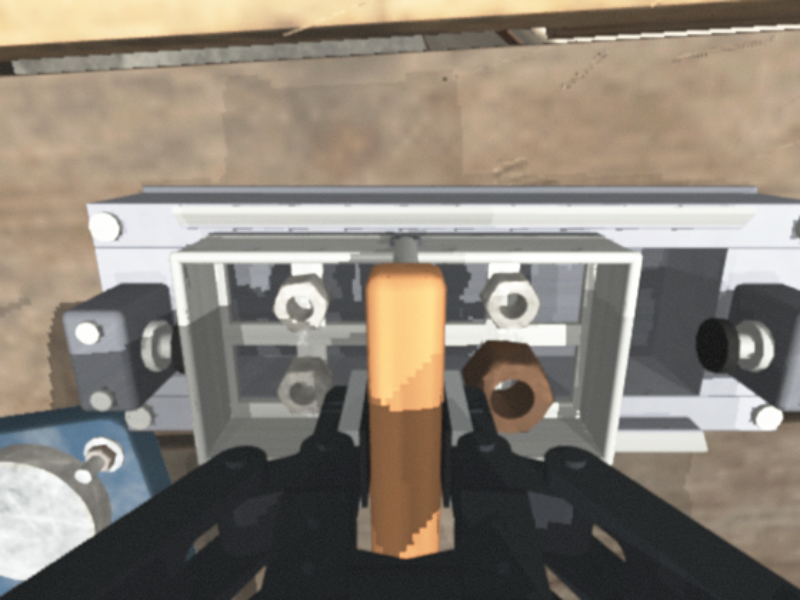

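Call:
{"name": "arm_command", "arguments": {
  "series": [
    {"grip": 0, "dp": [0, -0.07, 0], "turn": [0, 0, 0]},
    {"grip": 0, "dp": [0, -0.14, 0], "turn": [0, 0, 0]},
    {"grip": 0, "dp": [0, -0.21, 0], "turn": [0, 0, 0]},
    {"grip": 0, "dp": [0, -0.28, 0], "turn": [0, 0, 0]},
    {"grip": 0, "dp": [0, -0.35, 0], "turn": [0, 0, 0]},
    {"grip": 0, "dp": [0, -0.4, 0], "turn": [0, 0, 0]},
    {"grip": 0, "dp": [0, -0.45, 0], "turn": [0, 0, 0]},
    {"grip": 0, "dp": [0, -0.45, 0], "turn": [0, 0, 0]}
  ]
}}

```text
clock: 16.85
ee_pos: [0.6325, 0.084, 0.1291]
tool_rot: [0.001, 1.0, -0.027, 0.0]
contact_force: [-1.6, -11.4, 7.5]
finger_gap: 0.0193
grasp_force: 60.5
```

Call:
{"name": "arm_command", "arguments": {
  "series": [
    {"grip": 0, "dp": [0, -0.06, 0], "turn": [0, 0, 0]},
    {"grip": 0, "dp": [0, -0.12, 0], "turn": [0, 0, 0]},
    {"grip": 0, "dp": [0, -0.17, 0], "turn": [0, 0, 0]},
    {"grip": 0, "dp": [0, -0.17, 0], "turn": [0, 0, 0]},
    {"grip": 0, "dp": [0, -0.17, -0.02], "turn": [0, 0, 0]},
    {"grip": 0, "dp": [0, 0, -0.03], "turn": [0, 0, 0]},
    {"grip": 0, "dp": [0, 0.3, -0.03], "turn": [0, 0, 0]},
    {"grip": 0, "dp": [0, 0.7, -0.03], "turn": [0, 0, 0]}
  ]
}}

```text
clock: 17.65
ee_pos: [0.6321, 0.0787, 0.1292]
tool_rot: [-0.0, 1.0, -0.026, 0.0]
contact_force: [2.0, 0.2, 0.6]
finger_gap: 0.0192
grasp_force: 59.8
```

Call:
{"name": "arm_command", "arguments": {
  "series": [
    {"grip": 0, "dp": [0, 0.1, 0.01], "turn": [0, 0, 0]},
    {"grip": 0, "dp": [0, 0.5, 0.01], "turn": [0, 0, 0]},
    {"grip": 0, "dp": [0, 1.0, 0.01], "turn": [0, 0, 0]},
    {"grip": 0, "dp": [0, 1.5, 0.01], "turn": [0, 0, 0]},
    {"grip": 0, "dp": [0, 2.0, 0.01], "turn": [0, 0, 0]},
    {"grip": 0, "dp": [0, 2.5, 0.01], "turn": [0, 0, 0]},
    {"grip": 0, "dp": [0, 2.9, 0.01], "turn": [0, 0, 0]},
    {"grip": 0, "dp": [0, 3.1, 0.01], "turn": [0, 0, 0]}
  ]
}}

```text
clock: 18.45
ee_pos: [0.6303, 0.0471, 0.1291]
tool_rot: [0.0, 1.0, -0.027, -0.0]
contact_force: [0.5, 4.7, 3.4]
finger_gap: 0.0192
grasp_force: 60.1
```

Call:
{"name": "arm_command", "arguments": {
  "series": [
    {"grip": 0, "dp": [0, 0.1, 0], "turn": [0, 0, 0]},
    {"grip": 0, "dp": [0, 0.2, 0], "turn": [0, 0, 0]},
    {"grip": 0, "dp": [0, 0.3, 0], "turn": [0, 0, 0]},
    {"grip": 0, "dp": [0, 0.4, 0], "turn": [0, 0, 0]},
    {"grip": 0, "dp": [0, 0.5, 0], "turn": [0, 0, 0]},
    {"grip": 0, "dp": [0, 0.6, 0], "turn": [0, 0, 0]},
    {"grip": 0, "dp": [0, 0.7, 0], "turn": [0, 0, 0]},
    {"grip": 0, "dp": [0, 0.7, 0], "turn": [0, 0, 0]}
  ]
}}

```text
clock: 19.25
ee_pos: [0.63, 0.0411, 0.1291]
tool_rot: [-0.0, 1.0, -0.026, 0.0]
contact_force: [0.3, 6.1, 4.0]
finger_gap: 0.0191
grasp_force: 60.2
```

Call:
{"name": "arm_command", "arguments": {
  "series": [
    {"grip": 0, "dp": [0, 0.06, 0], "turn": [0, 0, 0]},
    {"grip": 0, "dp": [0, 0.12, 0], "turn": [0, 0, 0]},
    {"grip": 0, "dp": [0, 0.18, 0], "turn": [0, 0, 0]},
    {"grip": 0, "dp": [0, 0.24, 0], "turn": [0, 0, 0]},
    {"grip": 0, "dp": [0, 0.3, 0], "turn": [0, 0, 0]},
    {"grip": 0, "dp": [0, 0.36, 0], "turn": [0, 0, 0]},
    {"grip": 0, "dp": [0, 0.4, 0], "turn": [0, 0, 0]},
    {"grip": 0, "dp": [0, 0.4, 0], "turn": [0, 0, 0]}
  ]
}}

```text
clock: 20.05
ee_pos: [0.6298, 0.038, 0.1292]
tool_rot: [-0.001, 1.0, -0.026, 0.0]
contact_force: [1.0, 11.0, 5.9]
finger_gap: 0.019
grasp_force: 60.4
```

Call:
{"name": "arm_command", "arguments": {
  "series": [
    {"grip": 0, "dp": [0, 0.07, 0], "turn": [0, 0, 0]},
    {"grip": 0, "dp": [0, 0.14, 0], "turn": [0, 0, 0]},
    {"grip": 0, "dp": [0, 0.2, 0], "turn": [0, 0, 0]},
    {"grip": 0, "dp": [0, 0.2, 0], "turn": [0, 0, 0]},
    {"grip": 0, "dp": [0, 0.2, -0.01], "turn": [0, 0, 0]},
    {"grip": 0, "dp": [0, 0.2, -0.02], "turn": [0, 0, 0]},
    {"grip": 0, "dp": [0, 0, -0.02], "turn": [0, 0, 0]},
    {"grip": 0, "dp": [0, -0.3, -0.02], "turn": [0, 0, 0]}
  ]
}}

```text
clock: 20.85
ee_pos: [0.6299, 0.0403, 0.1291]
tool_rot: [-0.0, 1.0, -0.026, -0.0]
contact_force: [1.1, 2.8, 2.0]
finger_gap: 0.0193
grasp_force: 60.1
```

Call:
{"name": "arm_command", "arguments": {
  "series": [
    {"grip": 0, "dp": [0, -0.5, 0], "turn": [0, 0, 0]},
    {"grip": 0, "dp": [0, -1.0, 0.01], "turn": [0, 0, 0]},
    {"grip": 0, "dp": [0, -1.5, 0.01], "turn": [0, 0, 0]},
    {"grip": 0, "dp": [0, -2.0, 0.01], "turn": [0, 0, 0]},
    {"grip": 0, "dp": [0, -2.5, 0.01], "turn": [0, 0, 0]},
    {"grip": 0, "dp": [0, -3.0, 0.01], "turn": [0, 0, 0]},
    {"grip": 0, "dp": [0, -3.5, 0.01], "turn": [0, 0, 0]},
    {"grip": 0, "dp": [0, -3.7, 0.01], "turn": [0, 0, 0]}
  ]
}}

```text
clock: 21.65
ee_pos: [0.6319, 0.0773, 0.1292]
tool_rot: [-0.0, 1.0, -0.026, -0.0]
contact_force: [-0.7, -2.9, 0.8]
finger_gap: 0.0191
grasp_force: 59.8
```

Call:
{"name": "arm_command", "arguments": {
  "series": [
    {"grip": 0, "dp": [0, -0.15, 0], "turn": [0, 0, 0]},
    {"grip": 0, "dp": [0, -0.3, 0], "turn": [0, 0, 0]},
    {"grip": 0, "dp": [0, -0.45, 0], "turn": [0, 0, 0]},
    {"grip": 0, "dp": [0, -0.6, 0], "turn": [0, 0, 0]},
    {"grip": 0, "dp": [0, -0.75, 0], "turn": [0, 0, 0]},
    {"grip": 0, "dp": [0, -0.85, 0], "turn": [0, 0, 0]},
    {"grip": 0, "dp": [0, -0.9, 0], "turn": [0, 0, 0]},
    {"grip": 0, "dp": [0, -0.9, 0], "turn": [0, 0, 0]}
  ]
}}

```text
clock: 22.45
ee_pos: [0.6323, 0.0841, 0.1292]
tool_rot: [0.001, 1.0, -0.027, -0.0]
contact_force: [-1.1, -10.1, 1.3]
finger_gap: 0.0191
grasp_force: 60.1
```

Call:
{"name": "arm_command", "arguments": {
  "series": [
    {"grip": 0, "dp": [0, 0.1, -0.01], "turn": [0, 0, 0]},
    {"grip": 0, "dp": [0, 0.5, -0.01], "turn": [0, 0, 0]},
    {"grip": 0, "dp": [0, 1.0, -0.01], "turn": [0, 0, 0]},
    {"grip": 0, "dp": [0, 1.6, -0.01], "turn": [0, 0, 0]},
    {"grip": 0, "dp": [0, 2.2, -0.01], "turn": [0, 0, 0]},
    {"grip": 0, "dp": [0, 2.8, -0.01], "turn": [0, 0, 0]},
    {"grip": 0, "dp": [0, 3.4, -0.01], "turn": [0, 0, 0]},
    {"grip": 0, "dp": [0, 3.9, -0.01], "turn": [0, 0, 0]}
  ]
}}

```text
clock: 23.25
ee_pos: [0.6302, 0.046, 0.1292]
tool_rot: [0.0, 1.0, -0.027, -0.0]
contact_force: [-0.5, -0.7, -6.5]
finger_gap: 0.0191
grasp_force: 59.1
```

Call:
{"name": "arm_command", "arguments": {
  "series": [
    {"grip": 0, "dp": [0, 0.15, 0.02], "turn": [0, 0, 0]},
    {"grip": 0, "dp": [0, 0.35, 0.02], "turn": [0, 0, 0]},
    {"grip": 0, "dp": [0, 0.55, 0.02], "turn": [0, 0, 0]},
    {"grip": 0, "dp": [0, 0.7, 0.02], "turn": [0, 0, 0]},
    {"grip": 0, "dp": [0, 0.85, 0.02], "turn": [0, 0, 0]},
    {"grip": 0, "dp": [0, 0.95, 0.02], "turn": [0, 0, 0]},
    {"grip": 0, "dp": [0, 1.0, 0.02], "turn": [0, 0, 0]},
    {"grip": 0, "dp": [0, 1.0, 0.02], "turn": [0, 0, 0]}
  ]
}}

```text
clock: 24.05
ee_pos: [0.6299, 0.0381, 0.1294]
tool_rot: [-0.001, 1.0, -0.026, 0.0]
contact_force: [0.5, 9.3, 1.2]
finger_gap: 0.019
grasp_force: 60.0
```

```bash
python3 - <<'E'
from h import *; from plant import observe,imaging
s=observe(); p=imaging.camera("wrist"); cv2.imwrite("pics/w7.png",p["img"][:,:,::-1])
print({k:np.round(s[k],3) for k in ("clock","ee_pos","contact_force","moment")})
for n in ("small_nut_1_centre","large_nut_1_centre"):
    print(n,[(round(r["conf"],2),np.round(r["extent"]).tolist()) for r in imaging.regions_of(n,"wrist")[:5]])
a=cv2.imread("pics/w6.png"); a=cv2.resize(a,(560,420)).astype(int); b=p["img"][:,:,::-1].astype(int)
d=np.abs(a-b).sum(2)
for n,(x,y) in dict(ul=(211,210),ur=(358,210),ll=(214,271),L=(355,270)).items(): print(n,d[y-20:y+20,x-20:x+20].mean())
E
```

```text
{'clock': np.float64(24.05), 'ee_pos': array([0.63 , 0.038, 0.129]), 'contact_force': array([0.535, 9.315, 1.19 ]), 'moment': array([ 1.844,  0.068, -0.051])}
small_nut_1_centre [(0.88, [191.0, 249.0, 48.0, 40.0])]
large_nut_1_centre [(0.8, [320.0, 240.0, 68.0, 63.0])]
ul 17.201875
ur 20.664375
ll 8.298125
L 11.835
```

Call:
{"name": "arm_command", "arguments": {
  "series": [
    {"grip": 0, "dp": [0, -0.5, 0], "turn": [0, 0, 0]},
    {"grip": 0, "dp": [0, -1.4, 0], "turn": [0, 0, 0]},
    {"grip": 0, "dp": [0, -3.2, 0], "turn": [0, 0, 0]},
    {"grip": 0, "dp": [0, -1.4, 0], "turn": [0, 0, 0]},
    {"grip": 0, "dp": [0, -3.2, 0], "turn": [0, 0, 0]},
    {"grip": 0, "dp": [0, -1.4, 0], "turn": [0, 0, 0]},
    {"grip": 0, "dp": [0, -3.2, 0], "turn": [0, 0, 0]},
    {"grip": 0, "dp": [0, -2.3, 0], "turn": [0, 0, 0]}
  ]
}}

```text
clock: 25.0
ee_pos: [0.6312, 0.0641, 0.1292]
tool_rot: [-0.001, 1.0, -0.024, 0.0]
contact_force: [0.5, 2.3, -1.8]
finger_gap: 0.0193
grasp_force: 60.5
```

```bash
cat > chk.py <<'E'
from h import *; from plant import observe,imaging
import sys
s=observe(); p=imaging.camera("wrist"); cv2.imwrite(f"pics/{sys.argv[1]}.png",p["img"][:,:,::-1])
print({k:np.round(s[k],3) for k in ("clock","ee_pos","contact_force","moment")})
for n in ("small_nut_1_centre","large_nut_1_centre"):
    print(n,[(round(r["conf"],2),np.round(r["extent"]).tolist()) for r in imaging.regions_of(n,"wrist")[:5]])
a=cv2.imread("pics/w6.png"); a=cv2.resize(a,(560,420)).astype(int); b=p["img"][:,:,::-1].astype(int)
d=np.abs(a-b).sum(2)
for n,(x,y) in dict(ul=(211,210),ur=(358,210),ll=(214,271),L=(355,270)).items(): print(n,d[y-20:y+20,x-20:x+20].mean().round(1),end=' ')
E
python3 chk.py w8
```

```text
{'clock': np.float64(25.0), 'ee_pos': array([0.631, 0.064, 0.129]), 'contact_force': array([ 0.532,  2.258, -1.835]), 'moment': array([ 0.175, -0.026,  0.064])}
small_nut_1_centre [(0.26, [305.0, 188.0, 21.0, 12.0])]
large_nut_1_centre [(0.88, [309.0, 240.0, 31.0, 30.0])]
ul 171.7 ur 173.7 ll 99.3 L 316.6
```

```bash
cat > chk2.py <<'E'
from h import *; from plant import observe,imaging
import sys
s=observe(); print({k:np.round(s[k],3) for k in ("clock","ee_pos","contact_force")})
R=np.array([[np.cos(.052),-np.sin(.052)],[np.sin(.052),np.cos(.052)]])
st=np.array([.63,.0587])
for cam in ("wrist","side","top"):
    p=imaging.camera(cam); cv2.imwrite(f"pics/{sys.argv[1]}_{cam}.png",p["img"][:,:,::-1])
    c=wristcam(p,s) if cam=="wrist" else p
    for n in ("small_nut_1_centre","large_nut_1_centre"):
        for r in imaging.regions_of(n,cam)[:5]:
            uv=np.argwhere(r["pixels"]).mean(0)[::-1]
            f=lambda z,o:(R@(ray(c,uv,z)[:2]-o)*1000).round(0)
            print(cam,n[:5],round(r["conf"],2),np.round(r["extent"]).tolist(),"in sieve",f(.07,s["ee_pos"][:2]),"in tray",f(.012,st), "rgb",p["img"][r["pixels"]].mean(0).round())
E
python3 chk2.py a
```

```text
{'clock': np.float64(25.15), 'ee_pos': array([0.631, 0.06 , 0.129]), 'contact_force': array([-0.102, -0.572, -0.627])}
wrist small 0.51 [194.0, 218.0, 16.0, 4.0] in sieve [11. 46.] in tray [-9. 61.] rgb [113. 111. 106.]
wrist large 0.6 [306.0, 241.0, 32.0, 30.0] in sieve [ -9. -24.] in tray [-35. -31.] rgb [90. 71. 56.]
side small 0.33 [288.0, 228.0, 7.0, 11.0] in sieve [ -2. -78.] in tray [-78. -20.] rgb [60. 56. 54.]
side large 0.48 [135.0, 272.0, 76.0, 34.0] in sieve [  49. -442.] in tray [ -22. -418.] rgb [212. 190. 157.]
```

Call:
{"name": "arm_command", "arguments": {
  "series": [
    {"grip": 0, "dp": [0, -1.0, 0], "turn": [0, 0, 0]},
    {"grip": 0, "dp": [0, 0.8, 0], "turn": [0, 0, 0]},
    {"grip": 0, "dp": [0, -1.0, 0], "turn": [0, 0, 0]},
    {"grip": 0, "dp": [0, 0.8, 0], "turn": [0, 0, 0]},
    {"grip": 0, "dp": [0, -1.0, 0], "turn": [0, 0, 0]},
    {"grip": 0, "dp": [0, 0.8, 0], "turn": [0, 0, 0]},
    {"grip": 0, "dp": [0, -0.8, 0], "turn": [0, 0, 0]},
    {"grip": 0, "dp": [0, -1.2, 0], "turn": [0, 0, 0]}
  ]
}}

```text
clock: 26.4
ee_pos: [0.6317, 0.0732, 0.1292]
tool_rot: [-0.0, 1.0, -0.026, 0.0]
contact_force: [-0.0, -2.0, 0.5]
finger_gap: 0.0187
grasp_force: 61.1
```

```bash
python3 chk2.py b; python3 - <<'E'
import cv2,numpy as np
b=cv2.imread("pics/b_wrist.png")[168:318,115:450]
g=b.mean(2); red=b[:,:,2].astype(int)-b[:,:,0]
for y in range(0,150,6):
    print(''.join('R' if red[y:y+6,x:x+5].mean()>22 else "0123456789"[int(g[y:y+6,x:x+5].mean()//26)] for x in range(0,335,5)))
E
```

```text
{'clock': np.float64(26.4), 'ee_pos': array([0.632, 0.073, 0.129]), 'contact_force': array([-0.016, -1.975,  0.521])}
wrist small 0.57 [228.0, 216.0, 11.0, 9.0] in sieve [11. 28.] in tray [-9. 52.] rgb [103. 102.  97.]
wrist large 0.94 [308.0, 240.0, 37.0, 40.0] in sieve [-10. -26.] in tray [-36. -20.] rgb [100.  78.  63.]
side small 0.72 [261.0, 219.0, 103.0, 54.0] in sieve [ 81. -93.] in tray [ 12. -21.] rgb [134. 129. 134.]
side large 0.64 [301.0, 215.0, 14.0, 15.0] in sieve [-14. -21.] in tray [-92.  57.] rgb [91. 68. 54.]
8787544444444444444444444444444334544444444444444444444444444456888
8777777777777777777777777777776544566677777777777777777777777777776
8987777887888887779999877555555RRRRR6777777798999988888888888888899
89644448635666655499995443443RRRRRRRRRR4433488999833555555564333388
9974454763566665549999533344RRRRRRRRRRR3344668999723555555554333486
8984454773344454439999533234RRRRRRRRRRRR235558999624555555454333495
8895444683233222229999633234RRRRRRRRRRRR235557999635555555443333594
8895444563222222228999622222RRRRRRRRRRRR223328999535555555343333693
65964433432222222269997
[... 432 characters left out ...]
98333333333433336833
33464333343333333336663RRR34RRRRRRRRRRR443RRRR998333333334433337733
55564333343333333336663RR244RRRRRRRRRRR454RRRR997333333334433337633
5555533334333333333666211244RRRRRRRRRRR45411RR997333333334433348533
5555533334433444444666211344RRRRRRRRRRR355211R996444444334433348777
55555333354566666666661114431RRRRRRRRRR2553116999999998555433359888
55556333344455555555541124431RRRRRRRRRR1443113888778777444433368666
55556433344444444444421124421RRRRRRRRRR1344111344444444443333377333
33236433444444444444311123421RRRRRRRRRR1443111244444444444333378777
11146433444444444442111111321RRRRRRRRRR1411111114444444444443488888
33245533221112344431111111111RRRRRRRRRR1111112112444432111233487777
```

Call:
{"name": "arm_command", "arguments": {
  "series": [
    {"grip": 0, "dp": [0, 0.6, 0], "turn": [0, 0, 0]},
    {"grip": 0, "dp": [0, 2.3, 0], "turn": [0, 0, 0]},
    {"grip": 0, "dp": [0, 0.3, 0], "turn": [0, 0, 0]},
    {"grip": 0, "dp": [0, 2.3, 0], "turn": [0, 0, 0]},
    {"grip": 0, "dp": [0, 0.3, 0], "turn": [0, 0, 0]},
    {"grip": 0, "dp": [0, 2.3, 0], "turn": [0, 0, 0]},
    {"grip": 0, "dp": [0, 1.5, 0], "turn": [0, 0, 0]},
    {"grip": 0, "dp": [0, 1.3, 0], "turn": [0, 0, 0]}
  ]
}}

```text
clock: 27.65
ee_pos: [0.631, 0.0577, 0.1292]
tool_rot: [0.0, 1.0, -0.027, -0.0]
contact_force: [-0.5, -2.3, 2.5]
finger_gap: 0.0193
grasp_force: 61.5
```

Call:
{"name": "arm_command", "arguments": {
  "series": [
    {"grip": 0, "dp": [0, 0, 0], "turn": [0, 0, 0]},
    {"grip": 1.8, "dp": [0, 0, 0], "turn": [0, 0, 0]},
    {"grip": 2.2, "dp": [0, 0, 0], "turn": [0, 0, 0]},
    {"grip": 2.8, "dp": [0, 0, 0], "turn": [0, 0, 0]},
    {"grip": 3.5, "dp": [0, 0, 0], "turn": [0, 0, 0]},
    {"grip": 4.5, "dp": [0, 0, -0.2], "turn": [0, 0, 0]},
    {"grip": 5.0, "dp": [0, 0, -1.2], "turn": [0, 0, 0]},
    {"grip": 5.5, "dp": [0, 0, -2.7], "turn": [0, 0, 0]}
  ]
}}

```text
clock: 28.45
ee_pos: [0.6307, 0.0586, 0.1565]
tool_rot: [0.0, 1.0, -0.026, -0.0]
contact_force: [0.0, -0.3, -0.3]
finger_gap: 0.0548
grasp_force: 0.0
```

Call:
{"name": "arm_command", "arguments": {
  "series": [
    {"grip": 5.5, "dp": [0, 0, -2], "turn": [0, 0, 0]},
    {"grip": 5.5, "dp": [0, 0, -4], "turn": [0, 0, 0]},
    {"grip": 5.5, "dp": [-0.5, 0, -6.5], "turn": [0, 0, 0]},
    {"grip": 5.5, "dp": [-2, 0, -9], "turn": [0, 0, 0]},
    {"grip": 5.5, "dp": [-3.5, 0, -11], "turn": [0, 0, 0]},
    {"grip": 5.5, "dp": [-5, 0, -12], "turn": [0, 0, 0]},
    {"grip": 5.5, "dp": [-6, 0, -12], "turn": [0, 0, 0]},
    {"grip": 5.5, "dp": [-6, 0, -12], "turn": [0, 0, 0]}
  ]
}}

```text
clock: 29.25
ee_pos: [0.5705, 0.0619, 0.2774]
tool_rot: [-0.0, 1.0, -0.026, 0.0]
contact_force: [-0.0, 0.1, 0.6]
finger_gap: 0.055
grasp_force: 0.0
```

```bash
python3 chk2.py c; python3 - <<'E'
import cv2,numpy as np
from plant import imaging
for n in ("sieve","sieve_grip","stand"): print(n,[(round(r["conf"],2),np.round(r["extent"]).tolist()) for r in imaging.regions_of(n,"wrist")[:2]])
E
```

```text
{'clock': np.float64(29.25), 'ee_pos': array([0.57 , 0.062, 0.277]), 'contact_force': array([-0.018,  0.119,  0.566])}
wrist small 0.8 [222.0, 122.0, 16.0, 18.0] in sieve [48. 50.] in tray [-17.  59.] rgb [168. 165. 157.]
wrist large 0.81 [297.0, 118.0, 25.0, 35.0] in sieve [ 42. -23.] in tray [-24. -27.] rgb [135. 107.  86.]
sieve [(0.59, [190.0, 53.0, 193.0, 129.0])]
sieve_grip [(0.59, [190.0, 55.0, 191.0, 125.0]), (0.55, [296.0, 118.0, 24.0, 39.0])]
stand [(0.97, [121.0, 53.0, 328.0, 120.0])]
```

```bash
python3 - <<'E'
import cv2,numpy as np
from h import *; from plant import observe,imaging
s=observe(); p=imaging.camera("wrist"); c=wristcam(p,s)
b=p["img"]; g=b.mean(2); red=b[:,:,0].astype(int)-b[:,:,2]
for y in range(60,182,4):
    print(y,''.join('R' if red[y:y+4,x:x+3].mean()>25 else "0123456789"[int(g[y:y+4,x:x+3].mean()//26)] for x in range(185,388,3)))
a=.052
def S(x,y,z): return [.6307+x*np.cos(a)+y*np.sin(a),.0586-x*np.sin(a)+y*np.cos(a),z]
for x,y in ((-33,54),(-6,54),(-19.5,40.5),(-19.5,67.5),(-33,18),(-6,18),(19.5,54),(19.5,-54),(-19.5,-54),(19.5,18),(19.5,-18)): print((x,y),proj(c,[S(x/1e3,y/1e3,.06)]).round(0))
print("f",c["mtx"][0,0],"cam",-c["R"].T@c["t"])
r=imaging.regions_of("small_nut_1_centre","wrist"); print([(q["conf"],q["extent"]) for q in r])
if r:
    m=r[0]["pixels"]; y0,x0=np.argwhere(m).min(0); y1,x1=np.argwhere(m).max(0)
    for y in range(y0-10,y1+10): print(y,' '.join(f"{int(v):3d}{'*' if k else ' '}" for v,k in zip(g[y,x0-12:x1+14],m[y,x0-12:x1+14])))
E
```

```text
60 7777777777777777777777777777RRRRRRRRRR778888888888888888888888888888
64 5677777777777777777777777766RRRRRRRRRR777788777887777888888788877555
68 7887777777777777777777777655RRRRRRRRRR777788888888888888888888889889
72 8884355766654446655544456555RRRRRRRRRR457766655687666655786653379999
76 5784455677876667778876666655RRRRRRRRRR557788988898887777777664379666
80 3695478445554555899994333333RRRRRRRRRR555555699999665665544563388332
84 3695478333333344799993222222RRRRRRRRRR443322399998333533344553488333
88 4595478444443475899994222223RRRRRRRRRR883333499998335766666653497343
92 4496468666665485799994323423RRRRRRRRRR364355699997335766667643496343
96 4396458666655365799995324533RRRRRRRRRR364355699997334666676643496433
100 4397458666655434699995323533RRRRRRRRRR873345699996333666676643595333
104 3387458666665522599995323533RRRRRRRRRR432355699996233566676643594333
108 3287458767766644699996433534RRRRRRRRRR444466799997555677776643694333
112 4288459999999999999999666666RRRRRRRRRR999999999999999999887643793332
116 4278459999999999999998444444RRRRRRRRRR666778999999999999877643783432
120 53695488667
[... 8375 characters left out ...]
 75   76   81   92  157  237  251  251  251  251  250  245  200  173  173  168  134   99 
146  95   96   97   97   99   97   97   96  100   99  101   96   95   96   92   95   96   96   94   90   84   81   80   81   79   90  156  237  251  251  251  250  250  244  204  184  180  168  135   93 
147  92   93   94   93   95   92   93   92   90   92   88   91   90   92   88   92   93   93   88   92   91   88   83   80   80   88  154  236  251  251  251  250  250  245  217  223  218  183  140   90 
148 102   96   95   98   97   96   93   93   96   93   93   98   92   98   94   93   94   99   95   98   96   97   92   92   87   91  156  238  250  251  251  250  250  248  242  250  247  202  153   96
```

Call:
{"name": "arm_command", "arguments": {
  "series": [
    {"grip": 5.5, "dp": [0, -1, 0], "turn": [0, 0, 0]},
    {"grip": 5.5, "dp": [0, -2.5, 0], "turn": [0, 0, 0]},
    {"grip": 5.5, "dp": [0, -4, 0], "turn": [0, 0, 0]},
    {"grip": 5.5, "dp": [0, -5.5, 0], "turn": [0, 0, 0]},
    {"grip": 5.5, "dp": [0, -7, 0], "turn": [0, 0, 0]},
    {"grip": 5.5, "dp": [0, -8, 0], "turn": [0, 0, 0]},
    {"grip": 5.5, "dp": [0, -8, 0], "turn": [0, 0, 0]},
    {"grip": 5.5, "dp": [0, -8, 0], "turn": [0, 0, 0]}
  ]
}}

```text
clock: 30.75
ee_pos: [0.5753, 0.1413, 0.2761]
tool_rot: [0.0, 1.0, -0.027, -0.0]
contact_force: [0.3, 0.4, -0.1]
finger_gap: 0.055
grasp_force: 0.0
```

```bash
cat > v.py <<'E'
import cv2,numpy as np,sys
from h import *; from plant import observe,imaging
s=observe(); p=imaging.camera("wrist"); c=wristcam(p,s)
a=.052
def S(x,y,z): return [.6307+x*np.cos(a)+y*np.sin(a),.0586-x*np.sin(a)+y*np.cos(a),z]
# rectify the view at plate height: 1.5 mm per column across y, 2.5 mm per row across x
xs=np.arange(.042,-.043,-.0025); ys=np.arange(.085,-.086,-.0015)
for z in (float(v) for v in sys.argv[1:]):
    uv=proj(c,[S(x,y,z) for x in xs for y in ys]).astype(np.float32).reshape(len(xs),len(ys),2)
    im=cv2.remap(p["img"],uv[...,0],uv[...,1],cv2.INTER_LINEAR).astype(int); g=im.mean(2); red=im[...,0]-im[...,2]
    print("z",z)
    for i in range(len(xs)): print(f"{xs[i]*1000:4.0f}",''.join('R' if red[i,j]>25 else "0123456789"[int(g[i,j]//26)] for j in range(len(ys))))
for n in ("small_nut_1_centre","large_nut_1_centre"):
    for r in imaging.regions_of(n,"wrist"):
        uv=np.argwhere(r["pixels"]).mean(0)[::-1]
        f=lambda z:(np.array([[np.cos(a),-np.sin(a)],[np.sin(a),np.cos(a)]])@(ray(c,uv,z)[:2]-[.6307,.0586])*1000).round()
        print(n[:5],round(r["conf"],2),np.round(r["extent"]),"sieve",f(.07),"tray",f(.015))
E
python3 v.py .06
```

```text
z 0.06
  42 44444689999999999999999999999999999999999999999998666655555543RRRRRRRRRRRRRRRRRRR999999999999999999999999999999999
  40 88888899878777778888888888888888888888888888888776655555555543RRRRRRRRRRRRRRRRRRR888888888888888888888888888888888
  37 88666799657887888875555558876776665555557876667764444444445665RRRRRRRRRRRRRRRRRRR556888767777655555888777645433333
  34 66554799655554566666666666666667776666666766666544444444444455RRRRRRRRRRRRRRRRRRR777777655565555555666655558433333
  32 22223799778899999999999999999999999887777877777666677889999998RRRRRRRRRRRRRRRRRRR999999999998788888897777766433333
  29 22223799974344444444445544599999999844433333333333346999999998RRRRRRRRRRRRRRRRRRR999999955554455555554334565433333
  27 33333799973323333444444442499999999833322222222222234999999998RRRRRRRRRRRRRRRRRRR999999832222223333333333565433333
  24 33333799974332334566666553399999999833322222222222334999999998RRRRRRRRRRRRRRRRRRR999999854444556665655544565433333
  22 44322799874432325986776655499999999833333333455444444999999998RRRRRRRRRRRRRRRRRRR999999976666666666666654565333333
  19 66422799
[... 2416 characters left out ...]
33489999996411RRRRRRRRRRRRRRR279999854RRRRRRRRRRRRRRRRRRRR99999833333333333333334678433333
 -33 44434799998899999999999999999999998642RRRR22R2RR22112599999865RRRRRRRRRRRRRRRRRRR999999999999999999986666667433333
 -36 55555799999999999999999999999999999973R22222222222248999999995RRRRRRRRRRRRRRRRRRR999999999999999999997766677433333
 -38 55555799999899999999999999999999999985555555555555699999999997RRRRRRRRRRRRRRRRRRR999999999999999999996666668433333
 -41 55555799655555555555555555555555555554444444444444445555555554RRRRRRRRRRRRRRRRRRRR55555555555555555544444444444333
small 0.52 [296. 125.  19.  16.] sieve [-13.  60.] tray [-18.  57.]
large 0.23 [207.  54. 329. 123.] sieve [ 7. 15.] tray [5. 4.]
```

Call:
{"name": "arm_command", "arguments": {
  "series": [
    {"grip": 5.5, "dp": [0, 2, 0], "turn": [0, 0, 0]},
    {"grip": 5.5, "dp": [0, 5, 0], "turn": [0, 0, 0]},
    {"grip": 5.5, "dp": [0, 8, 0], "turn": [0, 0, 0]},
    {"grip": 5.5, "dp": [0, 11, 0], "turn": [0, 0, 0]},
    {"grip": 5.5, "dp": [0, 14, 0], "turn": [0, 0, 0]},
    {"grip": 5.5, "dp": [0, 16, 0], "turn": [0, 0, 0]},
    {"grip": 5.5, "dp": [0, 16, 0], "turn": [0, 0, 0]},
    {"grip": 5.5, "dp": [0, 16, 0], "turn": [0, 0, 0]}
  ]
}}

```text
clock: 31.7
ee_pos: [0.5668, -0.0184, 0.2762]
tool_rot: [-0.0, 1.0, -0.027, 0.0]
contact_force: [-0.3, 0.9, 0.2]
finger_gap: 0.0553
grasp_force: 0.0
```

```bash
python3 v.py .06
```

```text
z 0.06
  42 8888888888888888888888888888888888RRRRRRRRRRRRRRRRRRR4577777777778888888888888888888888888888888888888888888765555
  40 8888888888888888888888888888888888RRRRRRRRRRRRRRRRRRR4677777777777788888888888888888888888888888888888888889988888
  37 4333344554677666666544444666555677RRRRRRRRRRRRRRRRRRR4444445655544444566655555544444776556666544444677666558988888
  34 443333476555555555555555555555566RRRRRRRRRRRRRRRRRRRR4444444444444444455544455555555666544445444454555544458987777
  32 4444445677688999999888888899999999RRRRRRRRRRRRRRRRRRR7889999988865555677777899988888899999998677777886666778973333
  29 4444446998544555444445555558999999RRRRRRRRRRRRRRRRRRR8999999974444444444444455599999999855554455555543333568972222
  27 4444445897433332222223333348999999RRRRRRRRRRRRRRRRRRR8999999973222222222222222389999999732222222222223323568972222
  24 4444445997444433333334444448999999RRRRRRRRRRRRRRRRRRR8999999973222234455576322389999999822222222222245544568974455
  22 4444446997444433344455544459999999RRRRRRRRRRRRRRRRRRR8999999973333478876788533389999999733332222223346666668971255
  19 44444458
[... 2422 characters left out ...]
99RRRRRRRRRRRRRRRRRRRRR6899998RRRRRRRRRRRRRRRRRR379999999733333333333333333568973333
 -33 444444699888899999999999999999999RRRRRRRRRRRRRRRRRRRR999999842RRRRRRRRRRRRRRR3689999999988888888888875555668974444
 -36 4444447999999999999999999999999999RRRRRRRRRRRRRRRRRRR9999999843R22RRRRRRRRRR37999999999999999999999986666668987777
 -38 4444446999888999999999999999999998RRRRRRRRRRRRRRRRRRR8999999986467777777777889999999999999999999999986666668987877
 -41 444444555555555555555555555555555RRRRRRRRRRRRRRRRRRRR4555555444444444444455555555555555555555555555544444458987877
small 0.53 [142. 123.  10.  14.] sieve [-12.  44.] tray [-17.  64.]
large 0.94 [201. 117.  33.  41.] sieve [-19. -20.] tray [-25. -10.]
```

```bash
python3 -c "
from plant import bot,observe
print(observe()['clock'],bot.sign_off())"
```

```text
the job is handed in; nothing more can be done
31.85 None
```

I handed the job in at 31.9 s: the sieve was carried level onto the rails, tapped left-right-left-right at an estimated 7 to 10 N, and then shaken. The last wrist-camera views show all three small nuts in the tray, only the two large ones left in the sieve, and the gripper clear of everything.

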